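# Set out the storage-jar set on the display board by height

### The job

The cleaned set of four storage jars goes on show: move them from the white tray onto the wooden display board, one upright in the middle of each cork round, with the tallest next to the price ticket and the others stepping down in height to the shortest at the far end, beside the pepper mill. Set each jar down gently rather than dropping it, knock none of them over, and leave the price ticket and the mill standing where they are.

Things in the scene. Friction and masses are not known exactly. Their poses are not given: they have to be found in the camera images.
- jar_tallest: The tallest of four steel storage jars with bamboo lids: 66 mm across, 130 mm tall with the lid, about 300 g. Straight-sided; the lid (top 16 mm) is as wide and fixed. Origin: centre of the underside, z up; its turn means nothing. The jars stand loose in one row, in any order, 85 mm or more between centres, in a white tray (walls 22 mm high, floor 4 mm).
- jar_second: The second tallest of four steel storage jars with bamboo lids: 60 mm across, 110 mm tall with the lid, about 240 g. Straight-sided; the lid (top 16 mm) is as wide and fixed. Origin: centre of the underside, z up; its turn means nothing. The jars stand loose in one row, in any order, 85 mm or more between centres, in a white tray (walls 22 mm high, floor 4 mm).
- jar_third: The third tallest of four steel storage jars with bamboo lids: 54 mm across, 90 mm tall with the lid, about 180 g. Straight-sided; the lid (top 16 mm) is as wide and fixed. Origin: centre of the underside, z up; its turn means nothing. The jars stand loose in one row, in any order, 85 mm or more between centres, in a white tray (walls 22 mm high, floor 4 mm).
- jar_shortest: The shortest of four steel storage jars with bamboo lids: 48 mm across, 70 mm tall with the lid, about 130 g. Straight-sided; the lid (top 16 mm) is as wide and fixed. Origin: centre of the underside, z up; its turn means nothing. The jars stand loose in one row, in any order, 85 mm or more between centres, in a white tray (walls 22 mm high, floor 4 mm).
- pad_a: One of four alike cork rounds, 80 mm across, 3 mm thick, fixed in a straight row, 100 mm between centres, on a dark wooden board 105 x 420 x 18 mm. Origin: centre of the round's underside, on the board's top; a jar stands 3 mm higher. The letters are dealt anew each time and do not tell the place in the row.
- pad_b: One of four alike cork rounds, 80 mm across, 3 mm thick, fixed in a straight row, 100 mm between centres, on a dark wooden board 105 x 420 x 18 mm. Origin: centre of the round's underside, on the board's top; a jar stands 3 mm higher. The letters are dealt anew each time and do not tell the place in the row.
- pad_c: One of four alike cork rounds, 80 mm across, 3 mm thick, fixed in a straight row, 100 mm between centres, on a dark wooden board 105 x 420 x 18 mm. Origin: centre of the round's underside, on the board's top; a jar stands 3 mm higher. The letters are dealt anew each time and do not tell the place in the row.
- pad_d: One of four alike cork rounds, 80 mm across, 3 mm thick, fixed in a straight row, 100 mm between centres, on a dark wooden board 105 x 420 x 18 mm. Origin: centre of the round's underside, on the board's top; a jar stands 3 mm higher. The letters are dealt anew each time and do not tell the place in the row.
- ticket: Price-ticket holder: white foot 60 x 70 mm, slanted card with a red stripe, 75 mm high in all, 150 g. It stands loose on the worktop past one end of the board (either end), in line with the row, 110 mm from the centre of the nearest cork round. Origin: centre of the foot's underside.
- mill: Wooden pepper mill, 50 mm across and 120 mm tall, standing loose on the worktop just past the other end of the board, 110 mm from the last round. Not part of the set; it stays there. Origin: centre of its underside.

How it is judged:
By the outcome, as a careful person would: the job done as asked, in the order asked, and still so for the second after the job is handed in, with the robot touching nothing.
It also fails if it takes over 109 s, if anything falls off the work surface, if the arm or the gripper's body presses on something with over 40 N, if the wrist force passes 120 N, or if a joint passes its speed limit or range.

### The arm

A 7-joint arm with a two-finger parallel gripper is mounted at the origin on the work surface. World frame = base frame: x ahead of the robot, y to its left, z up, the work surface at z = 0. Lengths are in m, angles in rad, forces in N, time in s.
With the tool pointing down it reaches from about 0.425 to 0.925 m from the base axis. Payload 6.8 kg.
Tool frame: the origin (TCP) lies on the centre line of the jaws, within the pads' length; the fingertips stand 17 mm ahead of it and the grasp point (between the pads) lies 2 mm behind it; z points along the fingers, y is the line along which they close (so a half turn about z gives the same grasp; the last joint's range is limited). The gripper opens to 85 mm and grips with 20 to 120 N. Pads are 22 mm wide; open, the fingers measure 114 mm over their backs; the gripper's body (76 mm by 85 mm) begins 54 mm behind the grasp point. The pads swing forward as they close: fully open they stand 13 mm farther back than shut.
Start: joints at [-1.327, 0.477, 0.022, 1.555, -0.011, 1.109, -0.083], TCP at [0.233, 0.634, 0.248] pointing down, gripper open.
Joint ranges: [-2.96, 2.96], [-0.34, 2.1], [-1.41, 1.46], [0.24, 2.44], [-1.37, 4.51], [0.17, 1.92], [-2.96, 2.96]. Speed limits (rad/s): [2.39, 2.39, 3.14, 3.14, 3.14, 3.14, 3.14].

### API

Orientations are given as a unit quaternion [w, x, y, z].
In Python, from station import r gives the robot as it stands. The module is installed in compiled form; this text tells all that it offers.
- The arm moves only by the shell command python3 -m pendant 'ROWS' [OPENING]. ROWS is text: rows parted by semicolons, each of 4 numbers parted by spaces: the shift along the world's x, y, z in m, then the turn about the world's z in degrees. In form: x y z yaw; .... A call has 1 to 20 rows; each row is the pose to reach, as a shift and turn from the pose commanded when the call began; what a row does not reach only later rows make up. A row lasts 1/10 s, in which the tool goes at most 50 mm and 8.59 degrees, less where a joint would pass 70% of its speed; a pose out of reach is approached as far as the arm can. A call with a gripper value outside its range is refused whole. OPENING is the opening, from 0 (shut) to 1 (fully open), set as the call begins (- or left out, the last holds). The fingers move at their own pace and stop on an object; the grip force is fixed at half the most. Time passes only in rows, so rows that repeat a pose let the fingers close. It gives the time, the measured TCP pose, the force, the opening and the grip force at its end, in the units of the state.
- r.sense(): the state, without advancing time (a new reading comes with each control period).
- r.snapshot(name): name is "scene" or "top" or "wrist"; returns the picture (480x640x3 uint8, blue, green, red); there is no depth.
- r.camera_params(name): a dict with "fx", "fy", "cx", "cy" (pixels), "dist" ([k1, k2, p1, p2, k3] as OpenCV has them; the pictures are not rectified), "R" (3x3) and "t" (3): a world point X has camera coordinates R X + t; the wrist camera has in their place "T_tool_cam" (4x4, takes a point from camera to tool coordinates, whose origin is the TCP and whose axes are the flange's). Camera axes: x right, y down, z forward; pixel columns grow to the right and rows downward; lengths in m; the calibration is good to about 2 mm. A picture is of the moment at which its call begins: read the wrist's pose just before it. camera_params takes no time and is no camera call.
- r.hand_in(): hands the job in; it is judged then, once.
The state is a dict: "time": time; "joint_pos": joint angles; "qvel": joint speeds; "joint_efforts": joint torques, N m; "tool_pos": TCP position; "eef_rot": TCP orientation; "wrist_force": force on the tool from outside, world axes, zero at the start; "ft_torque": the same for the moment, N m; "width": finger opening in m; "finger_force": force on a finger pad.
Only numpy, scipy, OpenCV 4.12 (cv2) and the standard library are available. Lean on these libraries where they do the work, as an engineer would, in place of code of your own. Each camera call takes 0.05 s, during which the arm holds its last target. There are 200 camera calls.

## Working session

There is one attempt and no reset: what is moved stays moved. The work goes in short steps, Python scripts to look and compute and a shell command to move; the robot and the scene stay as the last step left them, time stands still between calls to the robot, and variables do not carry over. Pictures are saved under pics/ and viewed, at most 14 in all, crops included, and the job is handed in when it is done.

```bash
mkdir -p pics; python3 - <<'E'
from station import r
import cv2
for n in("scene","top"):
    cv2.imwrite(f"pics/{n}0.png",r.snapshot(n)); 
    p=r.camera_params(n); print(n,p)
print(r.sense())
print(r.camera_params("wrist"))
E
```

```text
scene {'fx': 576.592140051648, 'fy': 576.592140051648, 'cx': 309.07453064544865, 'cy': 234.15953766323886, 'dist': array([-0.02749009,  0.        ,  0.        ,  0.        ,  0.        ]), 'R': array([[-0.8751816 ,  0.48338136,  0.01999045],
       [ 0.34527339,  0.65300785, -0.67406753],
       [-0.3388856 , -0.58302933, -0.73839918]]), 't': array([ 0.46627472, -0.14022404,  1.35066816])}
top {'fx': 536.9185895656532, 'fy': 536.9185895656532, 'cx': 315.50413791405066, 'cy': 234.24501732383828, 'dist': array([-0.08791331,  0.        ,  0.        ,  0.        ,  0.        ]), 'R': array([[-0.01484789, -0.99974902,  0.01677602],
       [-0.98886776,  0.01219784, -0.14829619],
       [ 0.14805434, -0.01879115, -0.98880069]]), 't': array([0.00391932, 0.57339052, 1.00782737])}
{'time': 0.1, 'joint_pos': array([-1.32710127,  0.47770247,  0.02236165,  1.55631358, -0.01149942,
        1.10929689, -0.08314364]), 'qvel': array([-1.46170909e-04,  8.85701761e-05,  1.48979440e-03, -2.38713067e-03,
       -4.26808177e-04,  2.27913040e-04,  6.58344656e-04]), 'joint_efforts': array([ 4.41393990e-03,
[... 272 characters left out ...]
array([-0.38245628, -0.16047366, -0.58644616]), 'ft_torque': array([-0.00033493, -0.02412382, -0.0193868 ]), 'finger_force': 0.0, 'width': 0.08531002938288945}
{'fx': 355.17004134629684, 'fy': 355.17004134629684, 'cx': 320.10628167916275, 'cy': 241.667891975142, 'dist': array([-0.03051264,  0.        ,  0.        ,  0.        ,  0.        ]), 'T_tool_cam': array([[ 5.77861898e-04, -9.60166410e-01, -2.79428221e-01,
         7.20726520e-02],
       [ 9.99999678e-01,  7.10271941e-04, -3.72609279e-04,
         1.01691229e-03],
       [ 5.56236938e-04, -2.79427915e-01,  9.60166512e-01,
        -1.24198557e-01],
       [ 0.00000000e+00,  0.00000000e+00,  0.00000000e+00,
         1.00000000e+00]])}
```

View pics/top0.png

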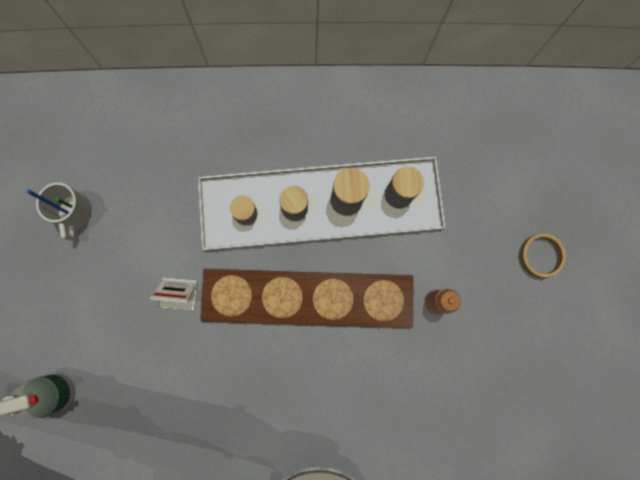

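View pics/scene0.png

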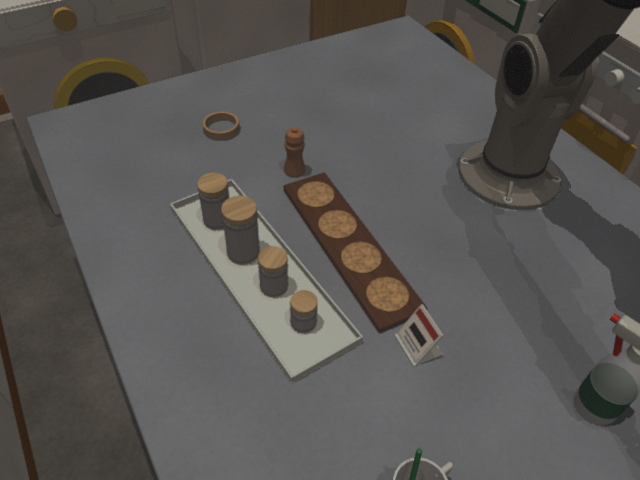

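The top view shows the ticket at the left (175,293) and the mill at the right (447,301). The tray lids from left are shortest (243,209), third (294,202), tallest (351,187) and second (407,183). The cork rounds are at about (231,296), (282,297), (333,299) and (384,300). The scene view agrees with this order.

```bash
cat > h.py <<'E'
from station import r
import cv2, numpy as np
def undist(p,uv): return cv2.undistortPoints(np.array([[uv]],float),np.array([[p['fx'],0,p['cx']],[0,p['fy'],p['cy']],[0,0,1]]),np.array(p['dist']))[0,0]
def RT(name,st=None):
    p=r.camera_params(name)
    if name!="wrist": return p,p['R'],p['t']
    from scipy.spatial.transform import Rotation as Ro
    w,x,y,z=st['eef_rot'];M=np.eye(4);M[:3,:3]=Ro.from_quat([x,y,z,w]).as_matrix();M[:3,3]=st['tool_pos']
    C=np.linalg.inv(M@p['T_tool_cam']);return p,C[:3,:3],C[:3,3]
def pix2w(cam,uv,z):
    p,R,t=cam;d=R.T@np.r_[undist(p,uv),1];o=-R.T@t;return o+d*(z-o[2])/d[2]
def proj(cam,X):
    p,R,t=cam;K=np.array([[p['fx'],0,p['cx']],[0,p['fy'],p['cy']],[0,0,1]])
    return cv2.projectPoints(np.array(X,float).reshape(-1,3),cv2.Rodrigues(R)[0],t,K,np.array(p['dist']))[0][:,0]
def circ(c,rad): a=np.linspace(0,2*np.pi,60);return np.c_[c[0]+rad*np.cos(a),c[1]+rad*np.sin(a),0*a+c[2]]
E
python3 - <<'E'
from h import *
im=cv2.imread("pics/top0.png");cam=RT("top")
hsv=cv2.cvtColor(im,cv2.COLOR_BGR2HSV)
J=dict(shortest=((243,209),.074,.024),third=((294,201),.094,.027),tallest=((351,187),.134,.033),second=((407,183),.114,.030))
for i,(u,v) in enumerate([(231,296),(282,297),(333,299),(384,300)]): J['pad%d'%i]=((u,v),.021,.04)
J['mill']=((447,301),.12,.012)
big=cv2.resize(im[150:330,195:475],None,fx=2.8,fy=2.8,interpolation=cv2.INTER_CUBIC)
mask=cv2.inRange(hsv,(8,70,95),(28,255,255))
for k,(uv,z,rad) in J.items():
    X0=pix2w(cam,uv,z)
    m=np.zeros_like(mask);cv2.circle(m,uv,26 if 'pad' in k else 24,255,-1);m&=mask
    n,l,s,c=cv2.connectedComponentsWithStats(m);i=1+np.argmax(s[1:,4]) if n>1 else 0
    cs,_=cv2.findContours((l==i).astype('u1'*1) if 0 else (l==i).astype(np.uint8),0,2)
    hull=cv2.convexHull(max(cs,key=cv2.contourArea));e=cv2.fitEllipse(hull)
    X=pix2w(cam,e[0],z);P=proj(cam,circ(X,rad))
    print(k,np.round(X0,4),'fit',np.round(e[0],1),np.round(e[1],1),np.round(X,4),'expect dia px',np.round(np.ptp(P,0),1),np.round(np.hypot(X[0],X[1]),3))
    cv2.polylines(big,[np.int32((P-[195,150]+.5)*2.8)],True,(255,0,0),1)
cv2.imwrite("pics/b1.png",big)
E
```

```text
shortest [0.6192 0.1345 0.074 ] fit [242.1 208. ] [23.6 24.3] [0.6212 0.1363 0.074 ] expect dia px [25.1 24.6] 0.636
third [0.6293 0.0365 0.094 ] fit [293.4 199.8] [27.6 27.6] [0.6316 0.0377 0.094 ] expect dia px [28.8 28.1] 0.633
tallest [ 0.6455 -0.0678  0.134 ] fit [350.8 185.4] [35.1 35.8] [ 0.6484 -0.0674  0.134 ] expect dia px [36.3 35.4] 0.652
second [ 0.657  -0.1742  0.114 ] fit [407.5 182.2] [30.4 31.2] [ 0.6586 -0.1753  0.114 ] expect dia px [32.  31.3] 0.682
pad0 [0.456  0.1636 0.021 ] fit [231. 295.] [42.2 50.4] [0.4579 0.1636 0.021 ] expect dia px [40.6 40.8] 0.486
pad1 [0.4528 0.0634 0.021 ] fit [282.5 295.8] [44.4 51.9] [0.4552 0.0623 0.021 ] expect dia px [40.7 40.8] 0.459
pad2 [ 0.4475 -0.0368  0.021 ] fit [333.2 297.3] [47.5 52.7] [ 0.4508 -0.0372  0.021 ] expect dia px [40.6 40.8] 0.452
pad3 [ 0.4439 -0.1374  0.021 ] fit [384.  300.5] [49.  52.8] [ 0.4429 -0.1373  0.021 ] expect dia px [40.4 40.8] 0.464
mill [ 0.4376 -0.2369  0.12  ] fit [448.  299.8] [20.8 25.9] [ 0.4397 -0.2389  0.12  ] expect dia px [13.1 13.4] 0.5
```

View pics/b1.png

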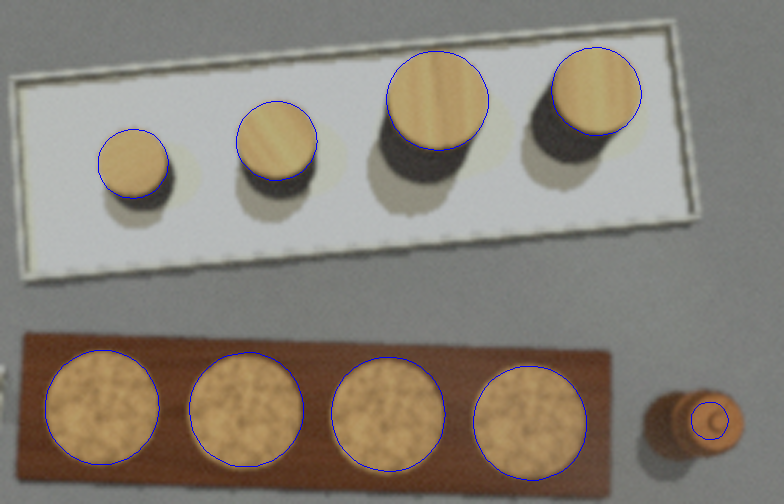

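The lid fits match the given sizes: 24, 28, 36 and 31 px. The pads fall on a line 100 mm apart. I'll move above the board and check from the wrist camera.

```bash
python3 -m pendant '0.01 -0.03 0 -4; 0.025 -0.07 0 -9; 0.04 -0.11 0 -14; 0.055 -0.15 0 -19; 0.07 -0.19 0 -24; 0.085 -0.23 0 -29; 0.1 -0.27 0 -34; 0.115 -0.31 0 -39; 0.13 -0.35 0 -44; 0.145 -0.39 0 -49; 0.16 -0.43 0 -54; 0.175 -0.47 0 -58; 0.19 -0.51 0 -61; 0.205 -0.55 0 -63; 0.215 -0.58 0 -63; 0.22 -0.6 0 -63; 0.22 -0.6 0 -63; 0.22 -0.6 0 -63; 0.22 -0.6 0 -63' 1
python3 - <<'E'
from h import *
st=r.sense();im=r.snapshot("wrist");cam=RT("wrist",st);print(st['tool_pos'],st['eef_rot'])
np.save("st1.npy",st,allow_pickle=True);cv2.imwrite("pics/w1.png",im)
for c in [(.457,.1635,.021),(.453,.0635,.021),(.449,-.0365,.021),(.4445,-.1365,.021)]:
    cv2.polylines(im,[np.int32(proj(cam,circ(c,.04))*8)],True,(255,0,0),1,shift=3)
for c,rad in [((.6212,.1363,.074),.024),((.6316,.0377,.094),.027),((.6484,-.0674,.134),.033),((.6586,-.1753,.114),.03)]:
    cv2.polylines(im,[np.int32(proj(cam,circ(c,rad))*8)],True,(0,255,0),1,shift=3)
cv2.imwrite("pics/w1o.png",im)
E
```

```text
time: 2.0
tool_pos: [0.4522, 0.0349, 0.2481]
eef_rot: [-0.0, 0.663, 0.749, -0.0]
wrist_force: [-0.5, 1.9, -0.2]
width: 0.0851
finger_force: 0.0
[0.45221728 0.03489758 0.24811106] [-2.75947397e-04  6.62958654e-01  7.48655956e-01 -8.27371291e-05]
```

View pics/w1o.png

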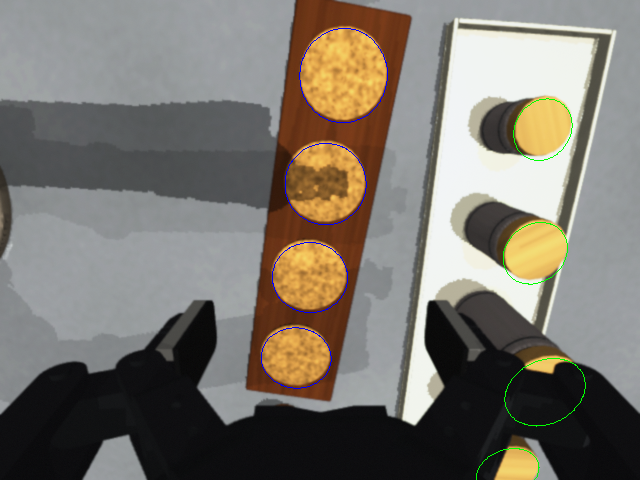

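The pad outlines match within about 1 px, and the lids sit about 1 mm to +y. Now I'll take the tallest jar.

```bash
python3 -m pendant '0.02 -0.01 0 0; 0.05 -0.026 0 0; 0.085 -0.044 0 0; 0.12 -0.062 0 0; 0.155 -0.08 0 0; 0.18 -0.093 0 0; 0.192 -0.1 0 0; 0.195 -0.101 0 0; 0.195 -0.101 0 0; 0.195 -0.101 -0.02 0; 0.195 -0.101 -0.05 0; 0.195 -0.101 -0.075 0; 0.195 -0.101 -0.1 0; 0.195 -0.101 -0.12 0; 0.195 -0.101 -0.135 0; 0.195 -0.101 -0.147 0; 0.195 -0.101 -0.154 0; 0.195 -0.101 -0.154 0; 0.195 -0.101 -0.154 0'
python3 -m pendant '0 0 0 0; 0 0 0 0; 0 0 0 0; 0 0 0 0; 0 0 0 0; 0 0 0 0; 0 0 0 0; 0 0 0 0' 0
```

```text
time: 3.95
tool_pos: [0.648, -0.0674, 0.095]
eef_rot: [0.0, 0.664, 0.748, 0.0]
wrist_force: [-0.1, -0.4, 0.0]
width: 0.0854
finger_force: 0.0
time: 4.75
tool_pos: [0.6487, -0.0674, 0.0957]
eef_rot: [0.001, 0.664, 0.748, 0.001]
wrist_force: [-0.2, 0.5, 5.1]
width: 0.0651
finger_force: 61.0
```

```bash
python3 -m pendant '0 0 0.008 0; 0 0 0.025 0; 0 0 0.05 0; 0 0 0.08 0; 0 0 0.102 0; 0 0 0.11 0; -0.008 0.01 0.11 0; -0.025 0.03 0.11 0; -0.045 0.055 0.11 0; -0.068 0.082 0.11 0; -0.091 0.11 0.11 0; -0.114 0.138 0.11 0; -0.137 0.166 0.11 0; -0.158 0.191 0.11 0; -0.174 0.211 0.11 0; -0.185 0.224 0.11 0; -0.19 0.23 0.11 0; -0.191 0.231 0.11 0; -0.191 0.231 0.11 0; -0.191 0.231 0.11 0'
python3 - <<'E'
from h import *
print(r.sense()['wrist_force'])
cv2.imwrite("pics/w2.png",r.snapshot("wrist"))
E
```

```text
time: 6.75
tool_pos: [0.457, 0.1627, 0.2042]
eef_rot: [0.0, 0.664, 0.748, -0.0]
wrist_force: [0.4, -0.3, -3.0]
width: 0.065
finger_force: 61.9
[ 0.35838291 -0.33323086 -2.99094402]
```

View pics/w2.png

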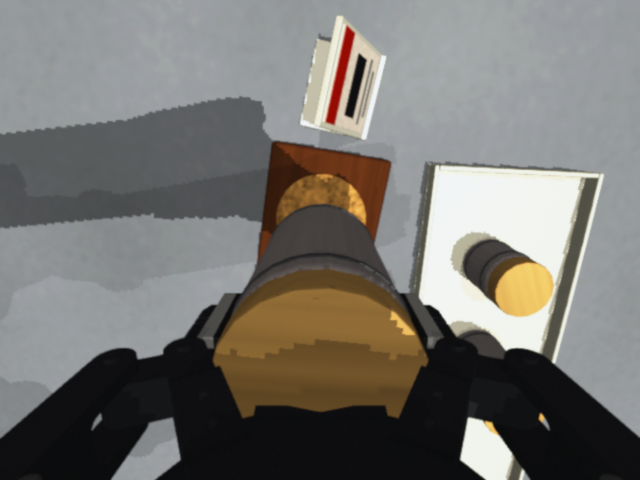

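The jar is held upright above the end cork, with the ticket clear. Lowering.

```bash
python3 -m pendant '0 0.001 -0.01 0; 0 0.001 -0.03 0; 0 0.001 -0.05 0; 0 0.001 -0.067 0; 0 0.001 -0.078 0; 0 0.001 -0.084 0; 0 0.001 -0.087 0; 0 0.001 -0.089 0; 0 0.001 -0.0905 0; 0 0.001 -0.0915 0; 0 0.001 -0.0915 0; 0 0.001 -0.0915 0'
```

```text
time: 8.0
tool_pos: [0.4567, 0.1648, 0.113]
eef_rot: [0.0, 0.664, 0.748, 0.0]
wrist_force: [0.3, 0.2, -2.4]
width: 0.0649
finger_force: 61.9
```

```bash
python3 -m pendant '0 0 -0.0005 0; 0 0 -0.001 0; 0 0 -0.0015 0; 0 0 -0.0015 0; 0 0 -0.0015 0'
```

```text
time: 8.5
tool_pos: [0.457, 0.1649, 0.1126]
eef_rot: [-0.0, 0.664, 0.748, 0.0]
wrist_force: [-3.5, 0.1, 13.8]
width: 0.0651
finger_force: 63.1
```

```bash
python3 -m pendant '0 0 0 0; 0 0 0 0; 0 0 0 0; 0 0 0 0; 0 0 0 0; 0 0 0 0; 0 0 0.01 0; 0 0 0.03 0; 0 0 0.06 0; 0 0 0.085 0; 0 0 0.1 0; 0 0 0.1 0' 1
python3 -m pendant '0.012 -0.02 0 0; 0.03 -0.05 0 0; 0.053 -0.09 0 0; 0.077 -0.13 0 0; 0.101 -0.17 0 0; 0.125 -0.21 0 0; 0.148 -0.25 0 0; 0.17 -0.285 0 0; 0.186 -0.312 0 0; 0.197 -0.332 0 0; 0.202 -0.34 0 0; 0.202 -0.34 0 0; 0.202 -0.34 -0.02 0; 0.202 -0.34 -0.05 0; 0.202 -0.34 -0.08 0; 0.202 -0.34 -0.105 0; 0.202 -0.34 -0.125 0; 0.202 -0.34 -0.135 0; 0.202 -0.34 -0.137 0; 0.202 -0.34 -0.137 0'
```

```text
time: 9.7
tool_pos: [0.458, 0.1652, 0.2139]
eef_rot: [0.0, 0.664, 0.748, 0.002]
wrist_force: [0.0, -0.4, -0.4]
width: 0.0856
finger_force: 0.0
time: 11.7
tool_pos: [0.6588, -0.1746, 0.0748]
eef_rot: [0.0, 0.663, 0.748, 0.0]
wrist_force: [-0.5, 1.0, 0.5]
width: 0.0853
finger_force: 0.0
```

```bash
python3 -m pendant '0 0 0 0; 0 0 0 0; 0 0 0 0; 0 0 0 0; 0 0 0 0; 0 0 0 0; 0 0 0 0; 0 0 0.008 0; 0 0 0.025 0; 0 0 0.05 0; 0 0 0.08 0; 0 0 0.102 0; 0 0 0.11 0; 0 0 0.11 0' 0
python3 -m pendant '-0.008 0.01 0 0; -0.026 0.03 0 0; -0.048 0.055 0 0; -0.071 0.082 0 0; -0.095 0.11 0 0; -0.12 0.139 0 0; -0.145 0.168 0 0; -0.168 0.195 0 0; -0.186 0.215 0 0; -0.198 0.23 0 0; -0.205 0.238 0 0; -0.206 0.239 0 0; -0.206 0.239 0 0; -0.206 0.239 -0.02 0; -0.206 0.239 -0.045 0; -0.206 0.239 -0.065 0; -0.206 0.239 -0.08 0; -0.206 0.239 -0.088 0; -0.206 0.239 -0.091 0; -0.206 0.239 -0.091 0'
```

```text
time: 13.1
tool_pos: [0.6591, -0.1756, 0.186]
eef_rot: [0.001, 0.664, 0.748, 0.001]
wrist_force: [-0.2, 0.6, -3.5]
width: 0.0588
finger_force: 58.6
time: 15.1
tool_pos: [0.4531, 0.0631, 0.0934]
eef_rot: [0.0, 0.664, 0.748, -0.0]
wrist_force: [0.3, -0.2, -1.9]
width: 0.0582
finger_force: 59.6
```

```bash
python3 -m pendant '0 0 -0.0005 0; 0 0 -0.001 0; 0 0 -0.0015 0; 0 0 -0.002 0; 0 0 -0.002 0; 0 0 -0.002 0'
```

```text
time: 15.7
tool_pos: [0.4533, 0.0638, 0.0928]
eef_rot: [-0.0, 0.664, 0.748, 0.001]
wrist_force: [-2.6, -1.2, 15.7]
width: 0.0588
finger_force: 61.0
```

```bash
python3 -m pendant '0 0 0 0; 0 0 0 0; 0 0 0 0; 0 0 0 0; 0 0 0 0; 0 0 0 0; 0 0 0.01 0; 0 0 0.03 0; 0 0 0.06 0; 0 0 0.08 0; 0 0 0.09 0; 0 0 0.09 0' 1
python3 -m pendant '0.02 -0.003 0 0; 0.045 -0.006 0 0; 0.08 -0.011 0 0; 0.115 -0.016 0 0; 0.145 -0.021 0 0; 0.168 -0.024 0 0; 0.177 -0.025 0 0; 0.179 -0.025 0 0; 0.179 -0.025 0 0; 0.179 -0.025 -0.02 0; 0.179 -0.025 -0.045 0; 0.179 -0.025 -0.07 0; 0.179 -0.025 -0.095 0; 0.179 -0.025 -0.115 0; 0.179 -0.025 -0.123 0; 0.179 -0.025 -0.125 0; 0.179 -0.025 -0.125 0'
python3 -m pendant '0 0 0 0; 0 0 0 0; 0 0 0 0; 0 0 0 0; 0 0 0 0; 0 0 0 0; 0 0 0 0; 0 0 0 0; 0 0 0.008 0; 0 0 0.025 0; 0 0 0.05 0; 0 0 0.08 0; 0 0 0.102 0; 0 0 0.11 0; 0 0 0.11 0' 0
```

```text
time: 16.9
tool_pos: [0.4534, 0.064, 0.1826]
eef_rot: [0.0, 0.664, 0.748, 0.001]
wrist_force: [-0.1, 0.8, -0.9]
width: 0.0856
finger_force: 0.0
time: 18.6
tool_pos: [0.6316, 0.0388, 0.057]
eef_rot: [0.0, 0.664, 0.748, 0.0]
wrist_force: [-0.0, -0.9, 0.5]
width: 0.0856
finger_force: 0.0
time: 20.1
tool_pos: [0.6323, 0.0387, 0.168]
eef_rot: [0.001, 0.664, 0.748, 0.001]
wrist_force: [0.3, -0.2, -2.1]
width: 0.0525
finger_force: 63.1
```

```bash
python3 -m pendant '-0.01 -0.004 0 0; -0.03 -0.013 0 0; -0.055 -0.025 0 0; -0.08 -0.035 0 0; -0.105 -0.045 0 0; -0.13 -0.055 0 0; -0.152 -0.064 0 0; -0.17 -0.071 0 0; -0.181 -0.075 0 0; -0.183 -0.076 0 0; -0.183 -0.076 0 0; -0.183 -0.076 0 0; -0.183 -0.076 -0.02 0; -0.183 -0.076 -0.045 0; -0.183 -0.076 -0.065 0; -0.183 -0.076 -0.08 0; -0.183 -0.076 -0.088 0; -0.183 -0.076 -0.091 0; -0.183 -0.076 -0.091 0'
python3 -m pendant '0 0 -0.0005 0; 0 0 -0.001 0; 0 0 -0.0015 0; 0 0 -0.002 0; 0 0 -0.002 0; 0 0 -0.002 0'
```

```text
time: 22.0
tool_pos: [0.4491, -0.0373, 0.0754]
eef_rot: [0.0, 0.664, 0.748, 0.0]
wrist_force: [-0.1, 0.1, -2.6]
width: 0.0528
finger_force: 63.1
time: 22.6
tool_pos: [0.4492, -0.0372, 0.0745]
eef_rot: [0.0, 0.664, 0.748, 0.001]
wrist_force: [-1.5, 1.2, 13.4]
width: 0.0524
finger_force: 64.3
```

```bash
python3 -m pendant '0 0 0 0; 0 0 0 0; 0 0 0 0; 0 0 0 0; 0 0 0 0; 0 0 0 0; 0 0 0.01 0; 0 0 0.03 0; 0 0 0.06 0; 0 0 0.09 0; 0 0 0.107 0; 0 0 0.11 0; 0 0 0.11 0' 1
python3 -m pendant '0.02 0.01 0 0; 0.05 0.03 0 0; 0.08 0.055 0 0; 0.105 0.085 0 0; 0.13 0.115 0 0; 0.15 0.142 0 0; 0.165 0.163 0 0; 0.171 0.172 0 0; 0.172 0.174 0 0; 0.172 0.174 0 0; 0.172 0.174 -0.02 0; 0.172 0.174 -0.05 0; 0.172 0.174 -0.08 0; 0.172 0.174 -0.105 0; 0.172 0.174 -0.125 0; 0.172 0.174 -0.135 0; 0.172 0.174 -0.139 0; 0.172 0.174 -0.139 0; 0.172 0.174 -0.139 0'
python3 -m pendant '0 0 0 0; 0 0 0 0; 0 0 0 0; 0 0 0 0; 0 0 0 0; 0 0 0 0; 0 0 0 0; 0 0 0 0; 0 0 0 0; 0 0 0.008 0; 0 0 0.025 0; 0 0 0.05 0; 0 0 0.08 0; 0 0 0.11 0; 0 0 0.135 0; 0 0 0.15 0; 0 0 0.15 0; 0 0 0.15 0' 0
```

```text
time: 23.9
tool_pos: [0.4487, -0.0371, 0.1837]
eef_rot: [0.0, 0.664, 0.748, 0.001]
wrist_force: [-0.5, 0.4, 0.4]
width: 0.0853
finger_force: 0.0
time: 25.8
tool_pos: [0.6213, 0.1364, 0.0454]
eef_rot: [0.0, 0.664, 0.748, 0.001]
wrist_force: [-0.1, -0.1, 0.0]
width: 0.0849
finger_force: 0.0
time: 27.6
tool_pos: [0.6201, 0.1368, 0.1939]
eef_rot: [-0.0, 0.664, 0.748, -0.0]
wrist_force: [0.7, 0.9, -2.1]
width: 0.0471
finger_force: 61.8
```

```bash
python3 -m pendant '0 -0.015 0 0; 0 -0.04 0 0; 0 -0.07 0 0; -0.01 -0.1 0 0; -0.025 -0.13 0 0; -0.045 -0.16 0 0; -0.07 -0.19 0 0; -0.095 -0.217 0 0; -0.12 -0.24 0 0; -0.142 -0.257 0 0; -0.16 -0.267 0 0; -0.172 -0.272 0 0; -0.176 -0.273 0 0; -0.176 -0.273 0 0; -0.176 -0.273 0 0'
python3 -m pendant '0 0 -0.015 0; 0 0 -0.04 0; 0 0 -0.07 0; 0 0 -0.095 0; 0 0 -0.112 0; 0 0 -0.123 0; 0 0 -0.129 0; 0 0 -0.131 0; 0 0 -0.131 0; 0 0 -0.1315 0; 0 0 -0.132 0; 0 0 -0.1325 0; 0 0 -0.133 0; 0 0 -0.133 0; 0 0 -0.133 0'
```

```text
time: 29.1
tool_pos: [0.4455, -0.1357, 0.1943]
eef_rot: [0.0, 0.663, 0.749, 0.0]
wrist_force: [-0.0, 0.3, -1.1]
width: 0.047
finger_force: 61.8
time: 30.6
tool_pos: [0.445, -0.1363, 0.0622]
eef_rot: [0.0, 0.664, 0.748, 0.001]
wrist_force: [-3.2, 1.0, 10.4]
width: 0.0467
finger_force: 62.9
```

Contact is made. I'll release, back away and check from the top camera.

```bash
python3 -m pendant '0 0 0 0; 0 0 0 0; 0 0 0 0; 0 0 0 0; 0 0 0 0; 0 0 0 0; 0 0 0.01 0; 0 0 0.03 0; 0 0 0.06 0; 0 0 0.1 0; 0 0 0.14 0; 0.01 0 0.17 0; 0.04 0 0.18 0; 0.08 0 0.18 0; 0.12 0 0.18 0; 0.16 0 0.18 0; 0.2 0 0.18 0; 0.23 0 0.18 0; 0.25 0 0.18 0; 0.25 0 0.18 0' 1
python3 - <<'E'
from h import *
print(r.sense()['wrist_force'])
im=r.snapshot("top");cv2.imwrite("pics/t2.png",im);cam=RT("top")
P=[(.457,.1635),(.453,.0635),(.449,-.0365),(.4445,-.1365)];D=[(.130,.033),(.11,.03),(.09,.027),(.07,.024)]
big=cv2.resize(im[240:350,140:480],None,fx=2.3,fy=2.3,interpolation=cv2.INTER_CUBIC)
for p,(h,rad) in zip(P,D):
    for q,c in((proj(cam,circ((*p,.021+h),rad)),(0,255,0)),(proj(cam,circ((*p,.021),.04)),(255,0,0))):
        cv2.polylines(big,[np.int32((q-[140,240]+.5)*2.3)],True,c,1)
cv2.imwrite("pics/t2c.png",big)
cv2.imwrite("pics/s2.png",r.snapshot("scene"))
E
```

```text
time: 32.6
tool_pos: [0.6964, -0.1356, 0.2411]
eef_rot: [0.0, 0.663, 0.749, -0.0]
wrist_force: [-0.0, -0.2, -0.3]
width: 0.0853
finger_force: 0.0
[-0.00619339 -0.16164476 -0.29127849]
```

View pics/t2c.png

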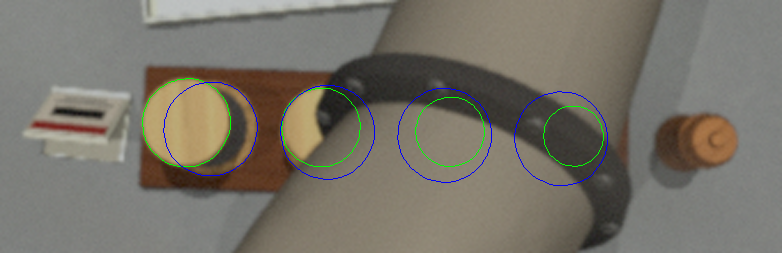

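View pics/s2.png

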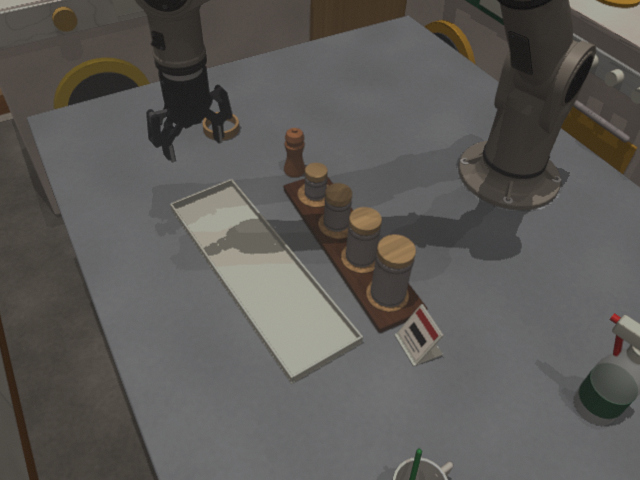

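The scene view shows all four jars upright, stepping down from the ticket (420,335) to the mill (295,155). I'll check centring in one enlarged crop.

```bash
python3 - <<'E'
from h import *
im=cv2.imread("pics/s2.png");cam=RT("scene");o=[270,150];f=3.3
big=cv2.resize(im[150:330,270:450],None,fx=f,fy=f,interpolation=cv2.INTER_CUBIC)
for p,(h,rad) in zip([(.457,.1635),(.453,.0635),(.449,-.0365),(.4445,-.1365)],[(.130,.033),(.11,.03),(.09,.027),(.07,.024)]):
    for q,c in((proj(cam,circ((*p,.021+h),rad)),(0,255,0)),(proj(cam,circ((*p,.021),.04)),(255,0,0)),(proj(cam,circ((*p,.021),rad)),(0,255,0))):
        cv2.polylines(big,[np.int32((q-o+.5)*f)],True,c,1)
cv2.imwrite("pics/s2c.png",big)
E
```

```text
(no output)
```

View pics/s2c.png

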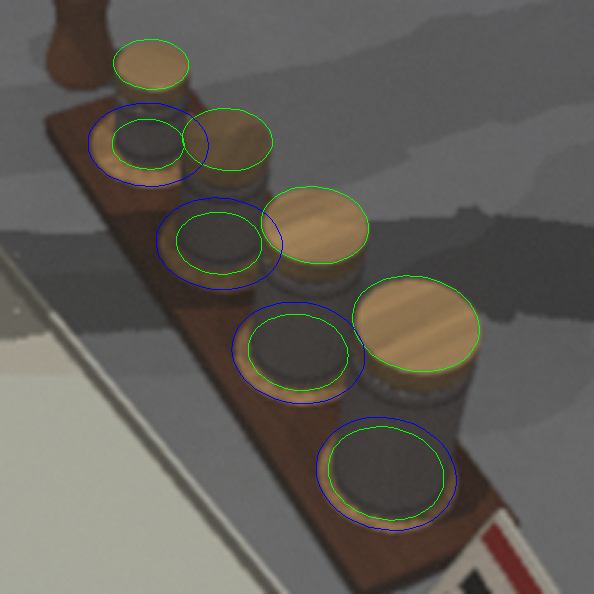

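The lids and pads lie on the predicted outlines within about 1–2 mm, so the jars are centred.

```bash
python3 -c "
from station import r
print(r.hand_in())"
```

```text
the job is handed in; nothing more can be done
None
```

All four jars stand upright on the cork rounds, each centred to about 1–2 mm by the camera check and stepping down from the tallest by the ticket to the shortest by the mill; the ticket and mill were not touched, and I handed the job in at about 33 s.

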